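# Set a load box by counting clicks, then switch it in

## Robot

A 6-joint arm with a two-finger parallel gripper is mounted at the origin on the work surface. World frame = base frame: x ahead of the robot, y to its left, z up, the work surface at z = 0. Lengths are in m, angles in rad, forces in N, time in s.
With the tool pointing down it reaches from about 0.375 to 0.975 m from the base axis. Payload 3.8 kg.
Tool frame: the origin (TCP) lies midway between the tips of the shut fingers; the grasp point (between the pads) lies 19 mm behind it; z points along the fingers, y is the line along which they close (so a half turn about z gives the same grasp; the last joint's range is limited). The gripper opens to 85 mm and grips with 20 to 120 N. Pads are 22 mm wide; open, the fingers measure 114 mm over their backs; the gripper's body (76 mm by 85 mm) begins 54 mm behind the grasp point. The pads swing forward as they close: fully open they stand 13 mm farther back than shut.
Start: joints at [1.166, 0.264, 1.604, -0, 1.274, -0.037], TCP at [0.243, 0.63, 0.231] pointing down, gripper open.
Joint ranges: [-2.63, 2.63], [-0.94, 2.18], [0.31, 2.57], [-1.31, 4.45], [0, 2.66], [-2.55, 2.55]. Speed limits (rad/s): [2.57, 2.57, 3.14, 3.14, 3.14, 3.14].

## Interface

Orientations are given as [roll, pitch, yaw] about the fixed x, y, z axes, in that order (R = Rz(yaw) Ry(pitch) Rx(roll)).
In Python, from workcell import arm, imaging gives the robot as it stands. Calls block until the motion is done:
- arm.reach(position, orientation): joint-space move of the TCP to a pose.
- arm.servo_line(position, frame=None, v=0.15, max_force=None): straight line of the TCP; frame=None keeps the orientation; v is the mean speed in m/s. With max_force (N) it stops when the force on the tool has changed by that much, and returns True; else False.
- arm.move_j(angles): joint-space move.
- arm.let_go() and arm.close_gripper(): open the fingers fully, or close them until they stop; the grip force is fixed at half the most.
- arm.pause(seconds).
- arm.inverse_kinematics(position, orientation): joint angles nearest the present ones, or None.
- arm.read_state(): the state.
- imaging.read_camera(name): name is "side" or "top"; returns the picture (400x640x3 uint8, red, green, blue); there is no depth.
- imaging.calibration(name): a dict with "camera_matrix" (3x3 intrinsics, pixels), "dist_coeffs" ([k1, k2, p1, p2, k3] as OpenCV has them; the pictures are not rectified), "R" (3x3) and "t" (3): a world point X has camera coordinates R X + t. Camera axes: x right, y down, z forward; pixel columns grow to the right and rows downward; lengths in m; the calibration is good to about 2 mm. A picture is of the moment at which its call begins. calibration takes no time and is no camera call.
A pose or a line that the arm cannot do raises arm.Unreachable and nothing moves.
- arm.job_done(): hands the job in; it is judged then, once.
The state is a dict: "clock": time; "qpos": joint angles; "joint_vel": joint speeds; "tau": joint torques, N m; "eef_pos": TCP position; "orientation": TCP orientation; "wrist_force": force on the tool from outside, world axes, zero at the start; "moment": the same for the moment, N m; "grip_width": finger opening in m; "grasp_force": force on a finger pad.
Only numpy, scipy, OpenCV 4.12 (cv2) and the standard library are available. Lean on these libraries where they do the work, as an engineer would, in place of code of your own. Each camera call takes 0.05 s, during which the arm holds its last target. There are 200 camera calls.

## Task

The tap dial on the load box has lost its scale, so set it by feel: turn the large wing knob anticlockwise until it comes up against its end stop, without forcing it, then turn it clockwise by exactly five clicks and leave it resting in the fifth. Only then throw the breaker toggle beside it over to on (leaning away from the robot), and leave the other things on the bench where they are.

Things in the scene. Friction and masses are not known exactly. Their poses are not given: they have to be found in the camera images.
- box: White steel load box fixed to the bench, 240 deep (its x) x 340 long (y) x 90 mm high, flat grey top panel. Origin: centre of its underside; x points to the side away from the robot, z up. Wing knob and breaker sit side by side on the panel, 170 mm apart, either one on the left. Four 21 mm high binding posts along the far edge, 98 mm beyond the middle; end handles stick out 27 mm, lower than the panel.
- dial: Large black wing knob, turns about the vertical. Origin on its turning axis at panel height (90 mm over the bench); x points along the wing to its nose (white line on top), z up. Round skirt 104 mm across, top 18 mm above the panel; on it a straight upright wing, 16 mm thick, 18 to 50 mm above the panel, 58 mm long from the axis to its round nose, 50 mm to its square tail. More than 45 N on it is forcing it.
- dial_nose (a point): Point in the wing 40 mm from the axis towards the nose, 34 mm above the panel; turns with the knob. A push at the wing's end must rise to 4 to 8 N to bring the knob half-way to the next click; then it lets go and springs ahead by itself into that click, and stays there when left alone. Clicks are evenly spaced, not marked, some 15 to 40 degrees apart.
- switch: Flat steel collar under the wing knob, 112 mm across, 6 mm high, fixed to the panel at a different turn each time; origin on the knob's axis at panel height, z up. Inside are the detent and two solid stops, less than a turn apart, unmarked. The anticlockwise stop (seen from above) is 3 degrees beyond a resting place: count clicks clockwise from there. The knob starts three to eight clicks from it.
- toggle_tip (a point): Top end of the breaker's toggle, on its centre line: an upright bar 26 mm wide (across the box, its y), 11 mm thick, its tip 55 mm from its pivot, which lies 12 mm above the panel. The breaker's grey face round it is 130 by 76 mm, raised 16 mm above the panel, with a 64 x 44 mm step in the middle 26 mm above the panel. It swings in the box's x-z plane.
- toggle (a joint): Angle of the breaker's toggle (rad): about -0.45 is off, leaning towards the robot side of the box; +0.45 is on, leaning away from the robot. It springs over-centre: pushed past upright, with about 3 N at its tip, it falls over to the other side and stays.
- multimeter_center (a point): Handheld multimeter lying on the bench to the left, 185 x 88 x 36 mm (with its knob 46 mm high); point 20 mm above its underside. Leave it.
- arrester_center (a point): Grey four-pole surge arrester block on the bench to the right, 90 x 72 x 64 mm; point 30 mm above its underside. Leave it.
- screwdriver_grip (a point): Screwdriver with a black handle lying on the bench to the right; point in its handle. Leave it.

How it is judged:
By the outcome, as a careful person would: the job done as asked, in the order asked, and still so for the second after the job is handed in, with the robot touching nothing.
It also fails if it takes over 72 s, if anything falls off the work surface, if the arm or the gripper's body presses on something with over 40 N, if the wrist force passes 120 N, or if a joint passes its speed limit or range.

## Working session

There is one attempt and no reset: what is moved stays moved. The work goes in short steps, each a Python script; the robot and the scene stay as the last script left them, time stands still between calls to the robot, and variables do not carry over. Pictures are saved under pics/ and viewed, at most 10 in all, crops included, and the job is handed in when it is done.

```bash
ls; mkdir -p pics
python3 - <<'E'
from workcell import arm, imaging
import cv2
for n in ("top","side"):
    im=imaging.read_camera(n); cv2.imwrite(f"pics/{n}0.png",im[:,:,::-1])
    c=imaging.calibration(n); print(n,c)
s=arm.read_state(); print(s)
E
```

```text
pics
top {'camera_matrix': array([[497.74438266,   0.        , 316.65384714],
       [  0.        , 497.74438266, 209.3672385 ],
       [  0.        ,   0.        ,   1.        ]]), 'dist_coeffs': array([0.00328147, 0.        , 0.        , 0.        , 0.        ]), 'R': array([[-0.00512921, -0.9998075 , -0.01893836],
       [-0.99022292,  0.00771829, -0.13928027],
       [ 0.13939963,  0.0180388 , -0.99007189]]), 't': array([0.01845515, 0.46582589, 1.74114809])}
side {'camera_matrix': array([[484.45236911,   0.        , 320.82238059],
       [  0.        , 484.45236911, 201.50728225],
       [  0.        ,   0.        ,   1.        ]]), 'dist_coeffs': array([-0.07110135,  0.        ,  0.        ,  0.        ,  0.        ]), 'R': array([[ 0.98881583, -0.14904274, -0.00543344],
       [-0.11309691, -0.72559023, -0.67876941],
       [ 0.0972232 ,  0.67179244, -0.73433137]]), 't': array([-0.468746  ,  0.13010714,  1.58333872])}
{'clock': 0.1, 'qpos': array([ 1.16605993e+00,  2.64716006e-01,  1.60526714e+00, -2.65986562e-05,
        1.27368238e+00, -3.68773079e-02]), 'joint_vel': array([ 0.00102874, -0.00167501, -0.00304289,  0.00042112,  0.00109577,
       -0.00029286]), 'tau': array([ 1.00581296e-04, -5.16706789e+01, -3.68592489e+01, -1.25093425e-04,
        6.30053037e-03,  7.51759785e-06]), 'eef_pos': array([0.24247453, 0.62922819, 0.23004473]), 'orientation': array([-3.13952024e+00, -5.10251173e-05,  2.77374132e+00]), 'wrist_force': array([-0.33896043, -0.73964381,  0.2988807 ]), 'moment': array([-0.00889378, -0.0311026 ,  0.01543638]), 'grasp_force': 0.0, 'grip_width': 0.0849919692860792}
```

View pics/top0.png

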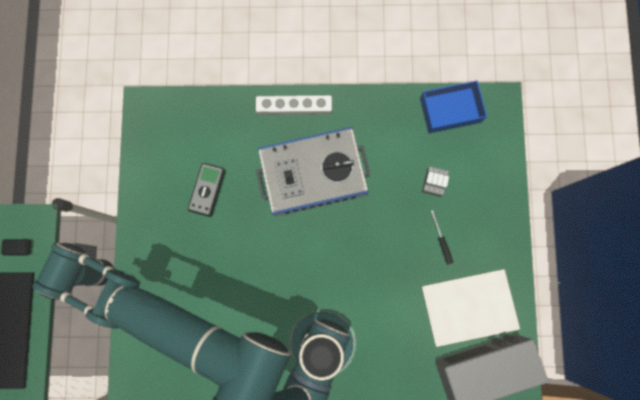

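View pics/side0.png

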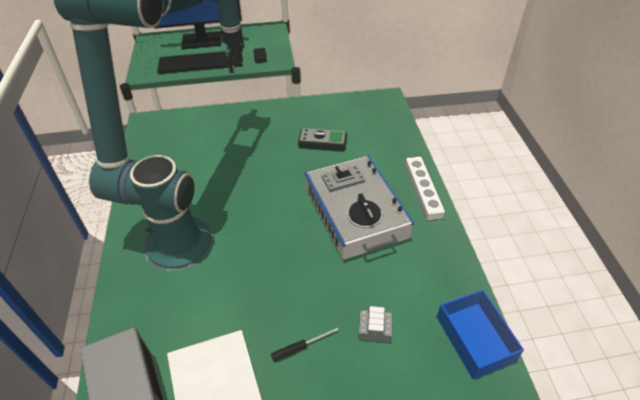

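The top view shows the box with corners near (259,149), (353,128), (368,193) and (274,214), the dial at about (338,166) on the right and the breaker at about (289,177) on the left. The side view shows the dial at about (365,212) and the toggle at about (344,173). Next I'll crop these for a closer look.

```bash
cat > h.py <<'E'
import numpy as np, cv2
from workcell import arm, imaging
def ray(n,uv,z):
    c=imaging.calibration(n)
    p=cv2.undistortPoints(np.float64([[uv]]),c["camera_matrix"],c["dist_coeffs"])[0,0]
    R,t=c["R"],c["t"]; o=-R.T@t; d=R.T@np.r_[p,1]
    return o+d*(z-o[2])/d[2]
def proj(n,X):
    c=imaging.calibration(n)
    return cv2.projectPoints(np.float64(X).reshape(-1,3),cv2.Rodrigues(c["R"])[0],c["t"],c["camera_matrix"],c["dist_coeffs"])[0][:,0]
def crop(n,u0,v0,w,h,k,pts=None):
    im=imaging.read_camera(n)[:,:,::-1]
    o=cv2.resize(im[v0:v0+h,u0:u0+w],None,fx=k,fy=k,interpolation=cv2.INTER_CUBIC)
    if pts is not None:
        for p in proj(n,pts): cv2.circle(o,tuple(int(x) for x in (p-[u0,v0]+.5)*k),3,(0,0,255),-1)
    return o
E
python3 - <<'E'
from h import *
a=crop("top",250,120,130,100,6);b=crop("side",298,150,130,110,6)
cv2.imwrite("pics/c1.png",cv2.resize(np.hstack([a,b[:600]]),None,fx=.51,fy=.51)) 
cv2.imwrite("pics/ct.png",a)
for uv in [(259,149),(353,128),(368,193),(274,214)]: print(ray("top",uv,.09))
print(ray("top",(338,166),.108), ray("top",(289,177),.14), ray("side",(365,212),.108),ray("side",(344,173),.14))
E
```

```text
[0.67375127 0.21600431 0.09      ]
[ 0.74640101 -0.11516744  0.09      ]
[ 0.5136303  -0.16341121  0.09      ]
[0.44289047 0.16161756 0.09      ]
[ 0.60588638 -0.0603675   0.108     ] [0.56207042 0.10643319 0.14      ] [ 0.60576737 -0.06158598  0.108     ] [0.56557149 0.08965715 0.14      ]
```

View pics/ct.png

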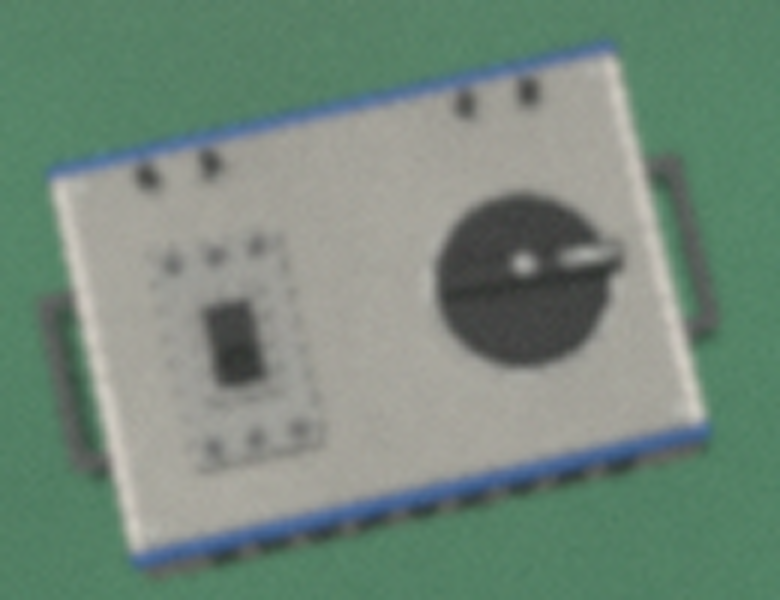

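The crop shows the dial skirt centred at about crop (523,280), which is pixel (337,166.5). The wing nose is at (620,252), pointing right and slightly away, and the toggle is dark at (232,342). I'll overlay a model to check these.

```bash
cat >> h.py <<'E'
YAW=.222; C=np.array([.6045,-.0585]); RB=np.array([[np.cos(YAW),-np.sin(YAW)],[np.sin(YAW),np.cos(YAW)]])
P0=C+RB@[0,.17]   # toggle pivot
def wing(th):
    e=np.array([np.cos(th),np.sin(th)]); n=np.array([-e[1],e[0]])
    return [np.r_[C+a*e+b*n,.14] for a in np.arange(-.05,.0581,.012) for b in (-.008,.008)]
E
python3 - <<'E'
from h import *
print(ray("top",(336.9,166.3),.108), ray("side",(364.5,212),.108))
n=ray("top",(352.7,161.2),.14); d=n[:2]-C; th=np.arctan2(d[1],d[0]); print(th,np.hypot(*d),P0)
pts=[np.r_[C+.052*np.array([np.cos(a),np.sin(a)]),.108] for a in np.arange(0,6.28,.4)]+wing(th)
for a in (-.45,):
  for w in (-.013,.013): pts.append(np.r_[P0+RB@[.055*np.sin(a),w],.102+.055*np.cos(a)])
for sx in(-1,1):
  for sy in (-1,1): pts.append(np.r_[P0+RB@[sx*.065,sy*.038],.106]); 
a=crop("top",260,120,120,90,5,pts);b=crop("side",305,155,110,100,6,pts)
cv2.imwrite("pics/ov.png",cv2.resize(np.hstack([a,cv2.resize(b,(495,450))]),None,fx=.73,fy=.73))
E
```

```text
[ 0.60486431 -0.05656288  0.108     ] [ 0.60421399 -0.0613436   0.108     ]
-1.3740194658528033 0.051983694224122634 [0.56706923 0.10732804]
```

View pics/ov.png

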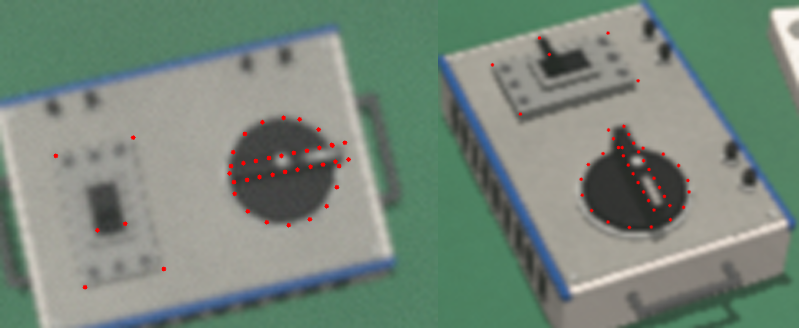

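The overlay fits: skirt circle, wing (θ≈-1.37) and breaker face all line up. I'll now close the gripper, go down on the clockwise side of the nose and try the first push steps.

```bash
cat >> h.py <<'E'
R0=.042; Z=.117
def pose(phi,side,r=R0,z=Z,s=.019):
    """side=-1: post on clockwise side of wing (pushes anticlockwise); +1 the other."""
    e=np.array([np.cos(phi),np.sin(phi)]); n=np.array([-e[1],e[0]])
    return np.r_[C+r*e+side*s*n,z]
def ori(y): return [np.pi,0,float(y)]
def yawf(phi):
    y=phi+np.pi/2
    return float(np.clip(y,-1.0,3.9))
def ft(phi):   # tangential force on tool (anticlockwise +), radial
    f=arm.read_state()["wrist_force"]-F0
    return f[:2]@[-np.sin(phi),np.cos(phi)], f[:2]@[np.cos(phi),np.sin(phi)]
F0=np.zeros(3)
E
python3 - <<'E'
import h; from h import *
th=-1.374; phi=th-.27
arm.close_gripper()
p=pose(phi,-1,z=.20); arm.reach(p,ori(yawf(phi)))
print(arm.read_state()["clock"],arm.read_state()["qpos"])
arm.servo_line(pose(phi,-1,z=Z),v=.1,max_force=8)
s=arm.read_state(); h.F0=s["wrist_force"]; print(s["clock"],s["eef_pos"],s["grip_width"],h.F0)
d=np.radians(3)
for i in range(10):
    phi+=d
    hit=arm.servo_line(pose(phi,-1),ori(yawf(phi)),v=.04,max_force=12)
    s=arm.read_state(); print(round(s["clock"],2),hit,round(phi,3),np.round(ft(phi),1),np.round(s["eef_pos"]-pose(phi,-1),4))
    if hit: break
E
```

```text
3.9 [-2.09269237e-01  1.27859083e-01  1.82398638e+00  2.27657996e-04
  1.18959888e+00  1.43338053e+00]
4.8833 [ 0.58315772 -0.09915715  0.11775541] 0.0002383701545600498 [-0.90585049  0.27769646  0.32223035]
5.13 False -1.592 [ 0.2 -0.3] [ 0.0008 -0.0002  0.0011]
5.38 False -1.539 [0.3 0.6] [ 0.0002 -0.      0.0004]
5.63 False -1.487 [1.3 0.5] [0.     0.     0.0001]
5.88 False -1.435 [0.4 0.5] [-0.0001  0.      0.    ]
6.13 False -1.382 [1.2 1.3] [-0.0001  0.     -0.    ]
6.38 False -1.33 [-0.   0.2] [-0.0004  0.0002 -0.0002]
6.63 False -1.277 [-2.6 -0.2] [-0.0008 -0.     -0.0002]
6.88 False -1.225 [-4.8  0.8] [-0.0009 -0.0002 -0.0002]
7.13 False -1.173 [-2.4  2.3] [-0.     -0.0002 -0.0002]
7.38 False -1.12 [0.6 0.5] [0.001  0.0003 0.0004]
```

Run:
```python
import h; from h import *
h.F0=np.array([-.6,.2,.2])
phi=-1.12; d=np.radians(4)
for i in range(70):
    phi+=d
    try: hit=arm.servo_line(pose(phi,-1),ori(yawf(phi)),v=.04,max_force=11)
    except arm.Unreachable as e: print("unreach",phi,e); break
    s=arm.read_state(); f=ft(phi); print(round(s["clock"],2),int(hit),round(np.degrees(phi),1),np.round(f,1),round(s["qpos"][5],2))
    if hit or f[0]<-14: break
print(s["eef_pos"],s["orientation"],pose(phi,-1))
```

```text
7.63 0 -60.2 [0.1 0.5] 0.84
7.88 0 -56.2 [0.6 0.3] 0.78
8.13 0 -52.2 [1.  1.3] 0.71
8.38 0 -48.2 [-3.7  0.6] 0.64
8.63 0 -44.2 [-5.2  1.8] 0.57
8.88 0 -40.2 [0.6 0.3] 0.51
9.13 0 -36.2 [-0.2 -0.1] 0.44
9.38 0 -32.2 [0.5 0.4] 0.37
9.63 0 -28.2 [-0.2 -0.8] 0.31
9.88 0 -24.2 [-3.3  0.2] 0.24
10.13 0 -20.2 [-4.7  0.6] 0.17
10.38 0 -16.2 [-0.3  1.1] 0.11
10.63 0 -12.2 [-0.7  0.7] 0.04
10.88 0 -8.2 [1.1 0.5] -0.02
11.13 0 -4.2 [-0.2  0.2] -0.09
11.38 0 -0.2 [-4.   0.2] -0.15
11.63 0 3.8 [-4.6  0.7] -0.22
11.88 0 7.8 [-0.9  1.7] -0.28
12.13 0 11.8 [-0.9 -0. ] -0.35
12.38 0 15.8 [-1.6  0.9] -0.41
12.63 0 19.8 [-2.6  0.5] -0.48
12.88 0 23.8 [-5.2 -0.9] -0.54
13.13 0 27.8 [-3.2  0.8] -0.61
13.38 0 31.8 [0.2 1.2] -0.67
13.63 0 35.8 [-0.5  0.9] -0.74
13.88 0 39.8 [0.2 1.3] -0.8
14.13 0 43.8 [-3.3 -1. ] -0.87
14.38 0 47.8 [-6.4 -0.9] -0.93
14.63 0 51.8 [-0.4  0.9] -1.0
14.88 0 55.8 [-0.6 -0.8] -1.06
15.13 0 59.8 [-1.1  0.1] -1.13
15.38 0 63.8 [-1.5 -1.4] -1.2
15.63 0 67.8 [-7.8 -1.8] -1.26
15.88 0 71.8 [-16.3  -4.3] -1.33
[ 0.64047403 -0.02757503  0.11753992] [-3.14043888  0.01153574  2.82197037] [ 0.6356505  -0.02451991  0.117     ]
```

The knob is at the stop: the force reached 16 N and kept rising, while every click had let go at about 5–6 N. Releases came every 24° or so, six clicks in all. Next I'll move to the other side of the wing and push clockwise, counting five releases.

Run:
```python
import h; from h import *
phi=np.radians(66)
arm.servo_line(pose(phi-.25,-1),ori(yawf(phi-.25)),v=.08)
arm.servo_line(pose(phi-.25,-1,z=.165),v=.15)
phi=np.radians(64)+.27
arm.servo_line(pose(phi,1,z=.165),ori(yawf(phi)),v=.15)
arm.servo_line(pose(phi,1),v=.12,max_force=8)
arm.pause(.1)
s=arm.read_state(); h.F0=s["wrist_force"]; print(s["clock"],s["eef_pos"]-pose(phi,1),h.F0)
d=np.radians(3); n=0; armed=False
for i in range(60):
    phi-=d
    hit=arm.servo_line(pose(phi,1),ori(yawf(phi)),v=.04,max_force=12)
    s=arm.read_state(); f=ft(phi)
    if f[0]>3.2: armed=True
    elif armed and f[0]<2: armed=False; n+=1
    print(round(s["clock"],2),int(hit),round(np.degrees(phi),1),np.round(f,1),n)
    if hit or n==5 or phi<np.radians(-52): break
```

```text
18.1333 [ 0.00098523 -0.00014148  0.00096023] [-0.0460728  -1.05572632  0.15262882]
18.38 0 76.5 [0.4 2.1] 0
18.63 0 73.5 [0.3 1.2] 0
18.88 0 70.5 [0.6 0.8] 0
19.13 0 67.5 [0.4 1.4] 0
19.38 0 64.5 [-0. -0.] 0
19.63 0 61.5 [0.4 0.4] 0
19.88 0 58.5 [ 2.8 -0.3] 0
20.13 0 55.5 [ 5.1 -0.5] 0
20.38 0 52.5 [4.3 0.6] 0
20.63 0 49.5 [1.2 0.5] 1
20.88 0 46.5 [1.4 1.8] 1
21.13 0 43.5 [1.2 0.7] 1
21.38 0 40.5 [ 2.  -0.1] 1
21.63 0 37.5 [ 3.  -0.3] 1
21.88 0 34.5 [ 5.7 -1.4] 1
22.13 0 31.5 [ 5.3 -1. ] 1
22.38 0 28.5 [1.3 0.6] 2
22.63 0 25.5 [ 0.8 -0.3] 2
22.88 0 22.5 [0.3 0.4] 2
23.13 0 19.5 [1.4 0.8] 2
23.38 0 16.5 [ 2.8 -0.2] 2
23.63 0 13.5 [ 6.7 -1.6] 2
23.88 0 10.5 [ 7.  -2.1] 2
24.13 0 7.5 [ 5.1 -2.4] 2
24.38 0 4.5 [1.7 1. ] 3
24.63 0 1.5 [ 0.9 -0.2] 3
24.88 0 -1.5 [ 1.5 -0.2] 3
25.13 0 -4.5 [ 1.1 -0.1] 3
25.38 0 -7.5 [ 4.  -1.5] 3
25.63 0 -10.5 [ 6.1 -2.4] 3
25.88 0 -13.5 [ 6.9 -3.1] 3
26.13 0 -16.5 [ 0.2 -0.1] 4
26.38 0 -19.5 [ 1.2 -0.2] 4
26.63 0 -22.5 [ 1.2 -0.6] 4
26.88 0 -25.5 [1.6 0. ] 4
27.13 0 -28.5 [ 3.4 -0.9] 4
27.38 0 -31.5 [ 5.  -4.1] 4
27.63 0 -34.5 [ 5.8 -3.8] 4
27.88 0 -37.5 [ 6.5 -5.2] 4
28.13 0 -40.5 [-0.5 -0.7] 5
```

Five releases counted (near 51, 30, 6, -15 and -39°). I'll back off, move to the robot side of the toggle and check by camera.

Run:
```python
from h import *
phi=np.radians(-40.5)
arm.servo_line(pose(phi+.25,1),ori(yawf(phi+.25)),v=.08)
arm.servo_line(pose(phi+.25,1,z=.2),v=.15)
p=np.r_[P0+RB@[-.075,0],.2]; arm.reach(p,ori(YAW)); arm.pause(.3)
s=arm.read_state(); print(s["clock"],s["eef_pos"],p)
th=np.radians(-56)
a=crop("top",295,135,70,60,7,wing(th)[-2:]+wing(th)[:2]);b=crop("side",325,180,80,60,7,wing(th)[-2:]+wing(th)[:2])
cv2.imwrite("pics/d1.png",cv2.resize(np.hstack([a,b]),None,fx=.76,fy=.76))
```

```text
30.6 [0.49437916 0.09042073 0.19990871] [0.49390981 0.09081446 0.2       ]
```

View pics/d1.png

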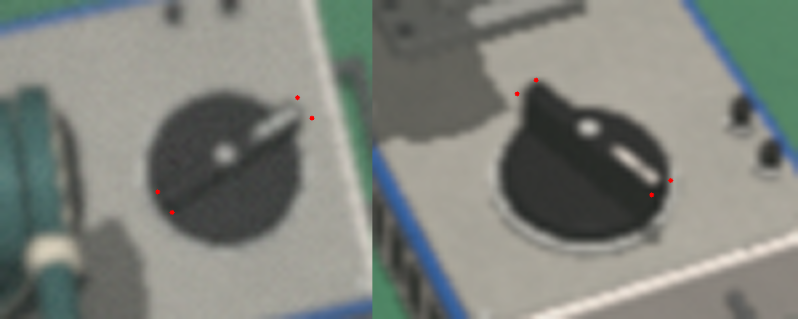

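The wing is at about -56° in both views (nose at top-crop (297,115), side-crop (660,180)). That is one click anticlockwise of where it started, which matches six back and five forward. Now the toggle.

Run:
```python
from h import *
q=lambda x,z: np.r_[P0+RB@[x,0],z]
print(arm.servo_line(q(-.075,.137),v=.1,max_force=8))
f0=arm.read_state()["wrist_force"]
for x in (-.045,-.03,-.024,-.018,-.012,-.008,-.004):
    hit=arm.servo_line(q(x,.137),v=.04,max_force=15)
    s=arm.read_state(); print(round(s["clock"],2),x,hit,np.round(s["wrist_force"]-f0,1))
    if hit: break
arm.servo_line(q(-.06,.137),v=.12)
arm.servo_line(q(-.12,.22),v=.15)
arm.reach([.42,.22,.25],ori(YAW)); arm.pause(.3)
print(arm.read_state()["clock"])
pts=[np.r_[P0+RB@[.055*np.sin(.45),w],.102+.055*np.cos(.45)] for w in (-.013,.013)]
a=crop("top",265,130,110,80,7,pts);b=crop("side",305,155,110,80,7,pts)
cv2.imwrite("pics/e1.png",cv2.resize(np.hstack([a,b]),None,fx=.51,fy=.51))
```

```text
False
32.38 -0.045 False [ 1.3 -0.3  0.5]
32.91 -0.03 False [-0.3 -0.3  1.7]
33.21 -0.024 False [-0.2  0.2  0. ]
33.51 -0.018 False [0.7 1.  0.8]
33.81 -0.012 False [ 0.2 -0.  -0.4]
34.06 -0.008 False [0.6 0.8 0.6]
34.31 -0.004 False [ 0.9 -0.1  0.4]
36.6917
```

View pics/e1.png

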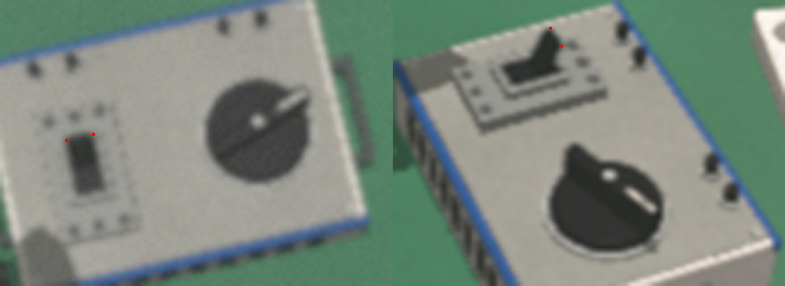

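The toggle tip now sits on the "on" markers, leaning away from the robot: side crop (552,37), top crop (80,138). The dial hasn't moved and the arm is clear.

```bash
python3 -c "
from workcell import arm
print(arm.job_done())"
```

```text
the job is handed in; nothing more can be done
None
```

The job is handed in: I turned the dial anticlockwise to its stop (about 16 N), then clockwise five clicks counted by feel, and only then threw the breaker to on; the last pictures show both holding, with about 37 s on the clock.

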